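Switch on the jar sealer under its splash guard

TASK

Switch on the jar sealer at the larger of the two bench switch boxes: lift its hinged splash guard well open, push the toggle lever beneath it all the way over to its other side, then lower the guard until it is fully closed again. Leave the guard of the smaller box shut.

Things in the scene. Friction and masses are not known exactly. Their poses are not given: they have to be found in the camera images.
- switch_box: The larger switch box, fixed to the table: bare metal, 150 (x) by 130 (y) by 60 mm high, flat white panel on top. Origin: centre of its underside, on the table. x points from its front (faces the robot, yaw within 0.35 rad) to its rear, where the guard is hinged; y to its left, z up. Hinge axis along y at x = +60, z = 60 mm. Toggle pivot at x = -10, y = 0, z = 60 mm.
- guard (a joint): Hinge of the larger box's guard, rad: 0 = shut, grows as the front edge is lifted up and over to the rear, stop at 1.9. An opaque grey hood 115 mm long (x), 105 wide, 54 high, 3 mm walls, open underneath and at the hinge end. Stiff hinge (0.12 N m): it stays at any angle where it is left. Past 1.5 rad the whole hood is behind the hinge and the panel is clear.
- guard_handle (a point): Centre of the black handle on the guard: a bar 26 mm long along the box's y, 18 mm thick, on a 12 mm stem, 32 mm above the hood's top. Shut, it is 95 mm in front of the hinge axis and 86 mm above it (box frame x = -35, y = 0, z = 146 mm); it swings round the hinge with the guard. Pinched from above by its two ends, it turns between the fingers as the guard swings.
- toggle (a joint): Toggle lever on the larger box, under the guard, rad: starts within 0.12 of 0 (leaning 0.5 rad from upright to the box's right, -y); 1.0 = leaning 0.5 rad to its left (+y), a hard stop. Steel rod 9 mm thick, 40 mm from pivot to the centre of its black 15 mm ball end. It swings sideways, in the box's y-z plane; 2 to 4 N moves it; it stays where it is left.
- small_guard (a joint): Hinge of the smaller box's guard, rad, 0 = shut, to be left shut. The smaller box (100 by 90 mm, 60 mm high, guard 75 by 70 mm) looks like the larger one and stands beside it, left or right, its centre at least 220 mm away across the table.
There are look-alikes about, which are no part of the job. What is shaped like the switch_box but red is not meant.

How it is judged (in metres and radians):
On the way, in this order (a step that is already met when the one before it is completed fails the run):
1. the larger box's guard is lifted well open (over 1.0 rad) (value of joint guard above 1 rad), for 0.2 s.
2. the toggle is pushed over to its other side (over 0.7 rad) (value of joint toggle above 0.7 rad), for 0.2 s.
At the end, for the whole second after the job is handed in: The larger box's guard is shut (within 0.12 rad, about 13 mm at its front edge), the toggle under it lies on its other side (over 0.7 of 1.0 rad) and the smaller box's guard is shut (within 0.12 rad) (value of joint each of guard, small_guard below 0.12 rad and value of joint toggle above 0.7 rad); the robot touches nothing.
It fails at once if the smaller box's guard is lifted (over 0.2 rad) (value of joint small_guard above 0.2 rad).
It also fails if it takes over 56 s, if anything falls off the work surface, if the arm or the gripper's body presses on something with over 40 N, if the wrist force passes 120 N, or if a joint passes its speed limit or range.

ROBOT

A 6-joint arm with a two-finger parallel gripper is mounted at the origin on the work surface. World frame = base frame: x ahead of the robot, y to its left, z up, the work surface at z = 0. Lengths are in m, angles in degrees, forces in N, time in s.
With the tool pointing down it reaches from about 0.25 to 0.725 m from the base axis. Payload 9.7 kg.
Tool frame: the origin (TCP) lies midway between the tips of the shut fingers; the grasp point (between the pads) lies 19 mm behind it; x points along the fingers, y is the direction in which the jaws open and shut, and the axes are right-handed (so a half turn about x gives the same grasp; the last joint's range is limited). The gripper opens to 85 mm and grips with 20 to 120 N. Pads are 22 mm wide; open, the fingers measure 114 mm over their backs; the gripper's body (76 mm by 85 mm) begins 54 mm behind the grasp point. The pads swing forward as they close: fully open they stand 13 mm farther back than shut.
Start: joints at [-74.083, 4.979, 10.078, 95.1, 0, 90], TCP at [0.151, -0.529, 0.231] pointing down, gripper open.
Joint ranges: [-179.16, 179.16], [-48.56, 103.87], [-65.8, 70.77], [-126.05, 130.52], [-82.76, 87.17], [-180, 180]. Speed limits (degrees/s): [127.2, 127.2, 147.25, 180, 180, 180].

INTERFACE

Orientations are given as [roll, pitch, yaw] about the fixed x, y, z axes, in that order (R = Rz(yaw) Ry(pitch) Rx(roll)).
In Python, from workcell import bot, cams gives the robot as it stands.
- The arm moves only by the tool apply_moves, never from a script. Its argument "commands" is a list of rows, each a list of 5 numbers: the shift along the tool's x, y, z in m, then the turn about the tool's x in rad, then the opening, from -1 (shut) to 1 (fully open). In form: [[tx, ty, tz, roll, hand], ...]. A call has 1 to 12 rows; each row is the pose to reach, as a shift and turn from the pose measured when the call began, along the tool's axes at that moment; what a row does not reach only later rows make up. A row lasts 1/10 s, in which the tool goes at most 50 mm and 8.59 degrees, less where a joint would pass 70% of its speed; a pose out of reach is approached as far as the arm can. A call with a gripper value outside its range is refused whole. The fingers move at their own pace and stop on an object; "newtons" is the grip in N (left out, the last holds). Time passes only in rows, so rows that repeat a pose let the fingers close. It gives the time, the measured TCP pose, the force and the opening at its end, in the units of the state.
- bot.get_obs(): the state, without advancing time (a new reading comes with each control period).
- cams.camera(name): name is "side" or "top" or "wrist"; returns a dict with "frame" (480x640x3 uint8, blue, green, red), "depth" (480x640 float32, m along the optical axis (not along the pixel's ray), 0 where there is no reading), "camera_matrix" (3x3 intrinsics, pixels), "R" (3x3) and "t" (3): a world point X has camera coordinates R X + t; the wrist camera has in their place "mount" (4x4, takes a point from camera to tool coordinates, whose origin is the TCP and whose axes are the tool frame's). Camera axes: x right, y down, z forward; pixel columns grow to the right and rows downward; lengths in m; the calibration is good to about 2 mm. A picture is of the moment at which its call begins: read the wrist's pose just before it.
- bot.job_done(): hands the job in, once; it reports no verdict.
Trained networks look in the newest picture that a camera, given by its name, has taken for a name from the list of things; names that differ only in an ending like _2 or _b are one class to them, and where a whole thing is asked for, a point or a joint stands for the part that bears it (a point fixed in the world has none). Each returns a list of dicts, best first, with "confidence" (0 to 1); they miss things now and then, are a little off and sometimes report something else, mostly with a low value. They report only what shows in the picture. A call takes as long as a camera call. They do not tell look-alikes from the thing itself.
- cams.spot_in(name, camera): "rect" ([left, top, right, bottom] in pixels, round what is visible of it).
The state is a dict: "time": time; "q": joint angles; "qd": joint speeds; "joint_efforts": joint torques, N m; "ee_pos": TCP position; "tcp_rot": TCP orientation; "wrist_force": force on the tool from outside, world axes, zero at the start; "torque": the same for the moment, N m; "opening": finger opening in m.
Only numpy, scipy, OpenCV 4.12 (cv2) and the standard library are available. Lean on these libraries where they do the work, as an engineer would, in place of code of your own. Each camera call takes 0.05 s, during which the arm holds its last target. There are 200 camera calls.

## Working session

There is one attempt and no reset: what is moved stays moved. The work goes in short steps, Python scripts to look and compute and a tool call to move; the robot and the scene stay as the last step left them, time stands still between calls to the robot, and variables do not carry over. Pictures are saved under pics/ and viewed, about 8 in all and at most 12, crops included, and the job is handed in when it is done.

Besides the shell and the picture viewer there is one more tool, called as name([rows], argument=value, ...), one row to a line, values as JSON. apply_moves: Moves the arm, as the interface text tells. Its arguments: {"type":"object","properties":{"commands":{"type":"array"},"newtons":{"type":"number"}},"required":["commands"]}

```bash
mkdir -p pics; ls
python3 - <<'E'
from workcell import bot,cams
import cv2,numpy as np
o=bot.get_obs();print(o)
for n in("top","side"):
    c=cams.camera(n);cv2.imwrite(f"pics/{n}1.png",c["frame"]);np.savez(f"{n}.npz",**c)
    print(n,c["camera_matrix"],c["R"],c["t"])
    for k in("switch_box","guard","guard_handle","small_guard","toggle"):
        print(k,[(np.round(d["rect"]),round(d["confidence"],2)) for d in cams.spot_in(k,n)])
E
```

```text
pics
{'time': 0.0, 'q': array([-7.40814829e+01,  5.01092253e+00,  1.00336991e+01,  9.51004612e+01,
        3.10740307e-04,  9.00005434e+01]), 'qd': array([ 0.06472764,  0.05081267,  0.06994698,  0.03583259, -0.13502524,
       -0.0095312 ]), 'joint_efforts': array([-1.75687896e-04, -5.20393825e+01,  4.64800465e+01,  1.66338327e-02,
       -1.88130991e-05, -1.17446396e-05]), 'ee_pos': array([ 0.1507839 , -0.52867683,  0.23057802]), 'tcp_rot': array([-90.22863949,  89.9223147 , 105.68933395]), 'wrist_force': array([0.00843227, 0.48256337, 0.57878816]), 'torque': array([-0.02032409,  0.04465682, -0.01018794]), 'opening': 0.08524398035674323}
top [[602.69193919   0.         315.69444742]
 [  0.         602.69193919 246.28006235]
 [  0.           0.           1.        ]] [[-0.00231421 -0.99998371  0.00521792]
 [-0.99877672  0.00205362 -0.04940498]
 [ 0.04939346 -0.00532587 -0.9987652 ]] [-0.01323622  0.49052589  1.1220731 ]
switch_box [(array([133., 312., 233., 427.]), 0.94), (array([157.,  80., 253., 184.]), 0.88), (array([420., 309., 503., 412.]), 0.79), (array([344., 179., 422., 278.]
[... 555 characters left out ...]
[[-0.99517834 -0.09793252 -0.00541298]
 [-0.06428503  0.69294871 -0.71811526]
 [ 0.07407776 -0.71430477 -0.69590314]] [0.46746257 0.11400838 0.92607283]
switch_box [(array([378., 316., 513., 442.]), 0.83), (array([378., 133., 464., 215.]), 0.68), (array([258., 164., 348., 249.]), 0.61), (array([104., 280., 224., 398.]), 0.58)]
guard [(array([397., 319., 509., 414.]), 0.79), (array([274., 166., 339., 220.]), 0.68), (array([400., 133., 459., 189.]), 0.67)]
guard_handle [(array([400., 133., 459., 188.]), 0.98), (array([400., 320., 508., 417.]), 0.95), (array([272., 165., 336., 226.]), 0.67), (array([116., 279., 206., 366.]), 0.57)]
small_guard [(array([276., 293., 328., 359.]), 0.57)]
toggle []
```

View pics/top1.png

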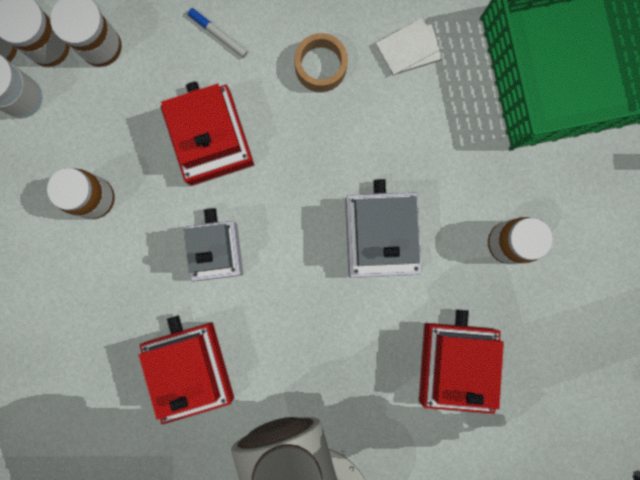

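View pics/side1.png

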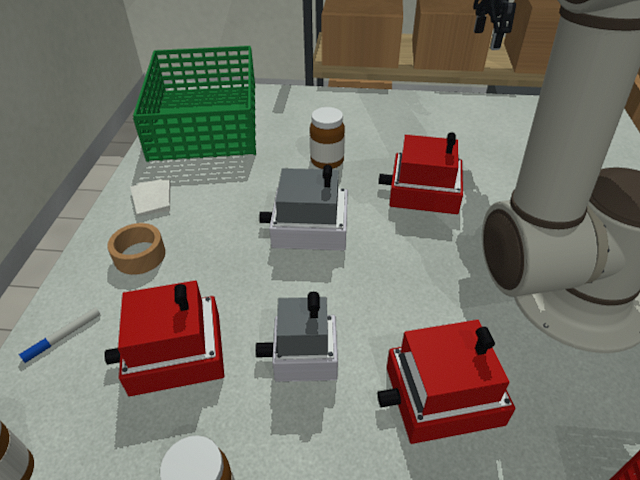

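The picture shows the larger grey box at about (384,228) with its handle at (391,251). The smaller grey box is at (212,250), on its left, and the red look-alikes are elsewhere. Next I'll measure it from depth.

```bash
cat > h.py <<'E'
import numpy as np,cv2
def cloud(c):
    K=c["camera_matrix"];d=c["depth"];v,u=np.indices(d.shape)
    P=np.stack([(u-K[0,2])/K[0,0]*d,(v-K[1,2])/K[1,1]*d,d],-1)
    return (P-c["t"])@c["R"]
E
python3 - <<'E'
from h import *
for n in("top","side"):
    c=dict(np.load(n+".npz"));W=cloud(c);
    if n=="top": print("table z",np.median(W[180:300,270:320,2])) ; sl=(slice(165,295),slice(335,432))
    else: sl=(slice(150,260),slice(250,360))
    P=W[sl].reshape(-1,3);F=c["frame"][sl].reshape(-1,3)
    ok=(c["depth"][sl].ravel()>0)&(P[:,2]>.03)&(P[:,2]<.2);P=P[ok];F=F[ok]
    print(n,"hist",np.histogram(P[:,2],np.arange(.03,.17,.01)))
    for nm,lo,hi in(("panel",.05,.068),("hood",.106,.122),("handle",.14,.165)):
        Q=P[(P[:,2]>lo)&(P[:,2]<hi)]
        r=cv2.minAreaRect(Q[:,:2].astype(np.float32)*1000)
        print(nm,len(Q),"rect mm",np.round(r[0],1),np.round(r[1],1),round(r[2],2),"mean",Q.mean(0).round(4),"medz",np.median(Q[:,2]).round(4))
E
```

```text
table z 0.00013831479831525218
top hist (array([ 180,   39, 1218,  441,   32,   33,   33,  113, 3814,    2,    0,
         37,  142,    0]), array([0.03, 0.04, 0.05, 0.06, 0.07, 0.08, 0.09, 0.1 , 0.11, 0.12, 0.13,
       0.14, 0.15, 0.16, 0.17]))
panel 1656 rect mm [ 509.8 -136.9] [150.2 130.6] 2.38 mean [ 0.4923 -0.1213  0.0579] medz 0.058
hood 3907 rect mm [ 512.2 -136.9] [115.1 105.6] 2.41 mean [ 0.5135 -0.1362  0.1139] medz 0.114
handle 179 rect mm [ 474.5 -138.3] [17.7 26.7] 4.39 mean [ 0.4744 -0.1377  0.1524] medz 0.153
side hist (array([ 502,  381,  689,  695,  236,  236,  239,  251, 2013,   25,   12,
         35,   96,    0]), array([0.03, 0.04, 0.05, 0.06, 0.07, 0.08, 0.09, 0.1 , 0.11, 0.12, 0.13,
       0.14, 0.15, 0.16, 0.17]))
panel 1340 rect mm [ 513.7 -210.6] [150.2 280.8] 2.41 mean [ 0.4958 -0.1123  0.0594] medz 0.0598
hood 2123 rect mm [ 512.9 -139. ] [114.9 110.8] 2.47 mean [ 0.5143 -0.1285  0.1156] medz 0.1161
handle 131 rect mm [ 475.7 -139.6] [17.  30.9] 5.0 mean [ 0.475  -0.135   0.1524] medz 0.154
```

```bash
cat >> h.py <<'E'
from scipy.spatial.transform import Rotation as Ro
YAW=np.radians(2.4);B=np.array([.510,-.137,0.])
RB=Ro.from_euler('z',YAW).as_matrix()
def pose(o): return np.array(o["ee_pos"]),Ro.from_euler('xyz',o["tcp_rot"],degrees=True).as_matrix()
def shift(o,pb):           # box-frame TCP target -> tool-frame shift
    p,R=pose(o);return R.T@(B+RB@np.array(pb)-p)
def roll(o):               # turn about tool x so that tool y is along +-box y
    p,R=pose(o);a=R.T@RB[:,1];r=np.arctan2(a[2],a[1]);return (r+np.pi/2)%np.pi-np.pi/2
def inbox(o):
    p,R=pose(o);return RB.T@(p-B), RB.T@R
def handle(th):            # handle centre in box frame at guard angle th
    a=np.arctan2(86,-95)-th;r=np.hypot(95,86)/1e3
    return np.array([.06+r*np.cos(a),0,.06+r*np.sin(a)])
E
python3 - <<'E'
from h import *
from workcell import bot
o=bot.get_obs()
print(inbox(o)[1].round(3)); print(shift(o,[-.035,0,.20]).round(4),roll(o))
E
```

```text
[[-0.     0.234 -0.972]
 [ 0.    -0.972 -0.234]
 [-1.    -0.     0.   ]]
[ 0.0313 -0.2865 -0.4189] 0.2359479337742214
```

apply_moves([
  [0, -0.286, -0.419, 0.236, 1],
  [0, -0.286, -0.419, 0.236, 1],
  [0, -0.286, -0.419, 0.236, 1],
  [0, -0.286, -0.419, 0.236, 1],
  [0, -0.286, -0.419, 0.236, 1],
  [0, -0.286, -0.419, 0.236, 1],
  [0, -0.286, -0.419, 0.236, 1],
  [0, -0.286, -0.419, 0.236, 1],
  [0, -0.286, -0.419, 0.236, 1],
  [0, -0.286, -0.419, 0.236, 1],
  [0, -0.286, -0.419, 0.236, 1],
  [0, -0.286, -0.419, 0.236, 1],
], newtons=30)

```text
time: 1.8
ee_pos: [0.476, -0.1377, 0.231]
tcp_rot: [-9.9, 90.0, 172.7]
wrist_force: [-1.2, 0.3, -0.0]
opening: 0.0853
```

Run:
```python
from h import *
from workcell import bot,cams
o=bot.get_obs();print(o["q"].round(1),o["time"])
b,R=inbox(o);print(b.round(4),R.round(3),shift(o,[-.035,0,.125]).round(4),roll(o))
c=cams.camera("wrist");cv2.imwrite("pics/w1.png",c["frame"])
p,Rt=pose(o);M=c["mount"];K=c["camera_matrix"];d=c["depth"];v,u=np.indices(d.shape)
P=np.stack([(u-K[0,2])/K[0,0]*d,(v-K[1,2])/K[1,1]*d,d],-1).reshape(-1,3)
T=P@M[:3,:3].T+M[:3,3];W=T@Rt.T+p;Q=(W-B)@RB
for lo,hi in((.15,.16),(.11,.118)):
    s=(d.ravel()>.05)&(Q[:,2]>lo)&(Q[:,2]<hi)&(abs(Q[:,0])<.08)&(abs(Q[:,1])<.07)
    if s.sum()>20: print(s.sum(),cv2.minAreaRect((Q[s,:2]*1000).astype(np.float32)),Q[s].mean(0))
```

```text
[-16.1  -2.5   2.5  95.   -0.  161.3] 1.8
[-0.034   0.0007  0.231 ] [[-0.001  0.003 -1.   ]
 [ 0.    -1.    -0.003]
 [-1.    -0.     0.001]] [0.106  0.0008 0.0009] 0.0030541303788478302
1153 ((-35.43693161010742, -0.771484375), (16.301176071166992, 25.951749801635742), 0.2591323256492615) [-0.03445304 -0.00077466  0.1541286 ]
27295 ((1.3173904418945312, -0.9360237121582031), (115.47843170166016, 105.37116241455078), 0.15645921230316162) [ 0.00789543 -0.00078009  0.1147154 ]
```

apply_moves([
  [0.05, 0.001, 0.001, 0.003, 1],
  [0.085, 0.001, 0.001, 0.003, 1],
  [0.106, 0.001, 0.001, 0.003, 1],
  [0.106, 0.001, 0.001, 0.003, 1],
  [0.106, 0.001, 0.001, 0.003, -1],
  [0.106, 0.001, 0.001, 0.003, -1],
  [0.106, 0.001, 0.001, 0.003, -1],
  [0.106, 0.001, 0.001, 0.003, -1],
  [0.106, 0.001, 0.001, 0.003, -1],
  [0.106, 0.001, 0.001, 0.003, -1],
], newtons=30)

```text
time: 2.85
ee_pos: [0.4747, -0.1392, 0.1263]
tcp_rot: [-138.7, 89.9, 43.6]
wrist_force: [-1.7, 5.2, 5.8]
opening: 0.0254
```

Run:
```python
from h import *
from workcell import bot
o=bot.get_obs();print(o["time"],o["opening"],o["wrist_force"],inbox(o)[0])
h0=handle(0)
for th in np.linspace(0,1.65,13)[1:]:
    d=handle(th)-h0;print(round(th,2),"tx",(-d[2]).round(3),"tz",(-d[0]).round(3))
```

```text
2.85 0.02540629483823537 [-1.73683872  5.18874176  5.80367622] [-0.03538656 -0.00070643  0.12631776]
0.14 tx -0.012 tz -0.013
0.27 tx -0.023 tz -0.027
0.41 tx -0.031 tz -0.042
0.55 tx -0.037 tz -0.059
0.69 tx -0.041 tz -0.076
0.82 tx -0.042 tz -0.094
0.96 tx -0.041 tz -0.111
1.1 tx -0.038 tz -0.129
1.24 tx -0.032 tz -0.145
1.37 tx -0.024 tz -0.161
1.51 tx -0.014 tz -0.175
1.65 tx -0.002 tz -0.188
```

apply_moves([
  [-0.012, 0, -0.013, 0, -1],
  [-0.023, 0, -0.027, 0, -1],
  [-0.031, 0, -0.042, 0, -1],
  [-0.037, 0, -0.059, 0, -1],
  [-0.037, 0, -0.059, 0, -1],
])

```text
time: 3.35
ee_pos: [0.5347, -0.1366, 0.1642]
tcp_rot: [-158.5, 89.9, 23.9]
wrist_force: [-3.5, 0.2, 4.4]
opening: 0.0257
```

Run:
```python
from h import *
from workcell import bot
o=bot.get_obs();print(o["time"],o["opening"],o["wrist_force"],inbox(o)[0],inbox(o)[1].round(4))
h0=inbox(o)[0]+[0,0,.0197]
for th in np.linspace(.55,1.65,9)[1:]:
    d=handle(th)-h0;print(round(th,2),"tx",(-d[2]).round(3),"tz",(-d[0]).round(3))
```

```text
3.35 0.025688168969658816 [-3.47277314  0.20960824  4.42750256] [ 0.02471182 -0.00065903  0.16416185] [[ 1.6e-03 -1.0e-04 -1.0e+00]
 [ 6.0e-04 -1.0e+00  1.0e-04]
 [-1.0e+00 -6.0e-04 -1.6e-03]]
0.69 tx -0.003 tz -0.016
0.82 tx -0.004 tz -0.034
0.96 tx -0.003 tz -0.052
1.1 tx 0.0 tz -0.069
1.24 tx 0.006 tz -0.085
1.38 tx 0.014 tz -0.101
1.51 tx 0.024 tz -0.116
1.65 tx 0.036 tz -0.129
```

Forces are low and the handle is following the arc. Continue, then release and rise.

apply_moves([
  [-0.003, 0, -0.016, 0, -1],
  [-0.004, 0, -0.034, 0, -1],
  [-0.003, 0, -0.052, 0, -1],
  [0, 0, -0.069, 0, -1],
  [0.006, 0, -0.085, 0, -1],
  [0.014, 0, -0.101, 0, -1],
  [0.024, 0, -0.116, 0, -1],
  [0.036, 0, -0.129, 0, -1],
  [0.036, 0, -0.129, 0, -1],
  [0.036, 0, -0.129, 0, -1],
])

```text
time: 4.35
ee_pos: [0.6646, -0.1313, 0.1289]
tcp_rot: [-176.6, 89.8, 5.8]
wrist_force: [4.7, -0.6, 3.4]
opening: 0.0255
```

Run:
```python
from h import *
from workcell import bot
o=bot.get_obs();print(o["time"],o["opening"],o["wrist_force"],o["q"].round(1),inbox(o)[0],handle(1.65))
```

```text
4.35 0.025477165228615126 [ 4.68205574 -0.63712779  3.36958445] [-1.120e+01  2.180e+01  1.870e+01  8.670e+01  1.000e-01  1.664e+02] [ 0.1546621  -0.00074376  0.12891782] [0.15324688 0.         0.14789778]
```

apply_moves([
  [0, 0, 0, 0, 1],
  [0, 0, 0, 0, 1],
  [0, 0, 0, 0, 1],
  [0, 0, 0, 0, 1],
  [-0.05, 0, 0, 0, 1],
  [-0.1, 0, 0, 0, 1],
  [-0.1, 0, 0.05, 0, 1],
  [-0.1, 0, 0.1, 0, 1],
  [-0.1, 0, 0.15, 0, -1],
  [-0.1, 0, 0.2, 0, -1],
  [-0.1, 0, 0.2, 0, -1],
  [-0.1, 0, 0.2, 0, -1],
])

```text
time: 5.55
ee_pos: [0.4637, -0.1399, 0.229]
tcp_rot: [175.9, 89.7, -1.8]
wrist_force: [0.1, 0.3, -1.2]
opening: 0.0282
```

Run:
```python
from h import *
from workcell import bot,cams
o=bot.get_obs();print(o["time"],o["opening"],o["wrist_force"],inbox(o)[0])
for n in("side","wrist"):
    c=cams.camera(n);np.savez(n+"2.npz",**c);f=c["frame"]
    if n=="side": f=cv2.resize(f[120:290,220:390],None,fx=3,fy=3)
    cv2.imwrite(f"pics/{n}2.png",f)
    for k in("toggle","guard","guard_handle"): print(n,k,[(np.round(d["rect"]),round(d["confidence"],2)) for d in cams.spot_in(k,n)])
```

```text
5.55 0.028160601874868248 [ 0.08929747  0.27021551 -1.21030295] [-0.0464041  -0.00092942  0.22895496]
side toggle [(array([314., 183., 316., 206.]), 0.61)]
side guard [(array([224., 144., 283., 221.]), 0.81), (array([118., 280., 205., 367.]), 0.8), (array([399., 134., 460., 184.]), 0.79), (array([402., 317., 507., 412.]), 0.7)]
side guard_handle [(array([224., 142., 283., 222.]), 0.95), (array([116., 280., 205., 364.]), 0.67), (array([400., 321., 507., 417.]), 0.65), (array([396., 132., 461., 188.]), 0.63)]
wrist toggle [(array([308., 166., 352., 191.]), 0.87)]
wrist guard [(array([426., 377., 551., 445.]), 0.87), (array([193.,   3., 440.,  72.]), 0.68)]
wrist guard_handle [(array([192.,   0., 436.,  73.]), 0.71), (array([430., 374., 552., 445.]), 0.56)]
```

View pics/wrist2.png

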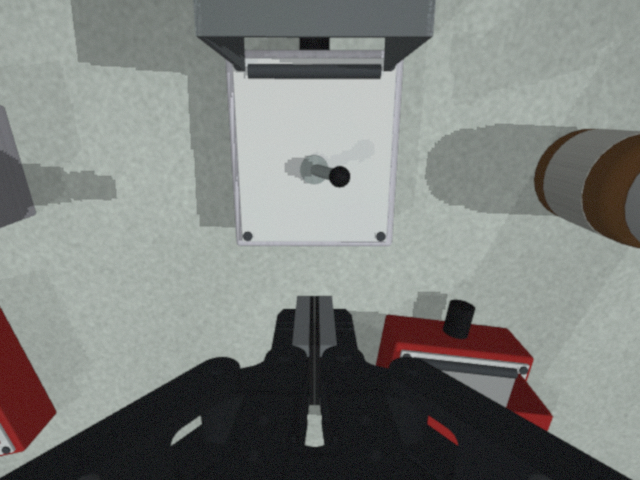

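View pics/side2.png

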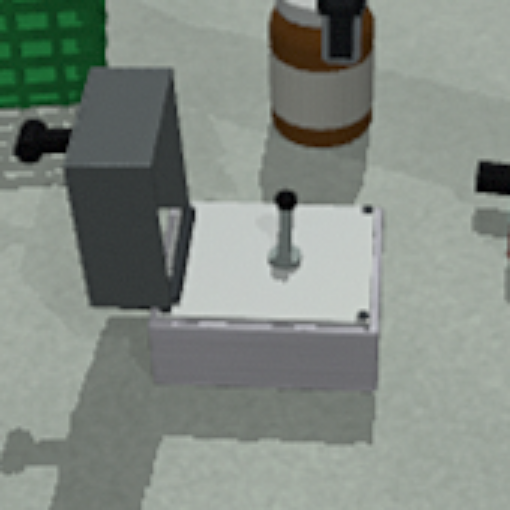

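The guard stands past vertical. The toggle ball is at wrist pixel (340,176), leaning to the box's right. Before pushing, I'll check the clearance and the camera mount.

Run:
```python
from h import *
from workcell import bot
c=dict(np.load("wrist2.npz"));print(c["mount"].round(3))
o=bot.get_obs();p,Rt=pose(o);M=c["mount"];K=c["camera_matrix"];d=c["depth"];v,u=np.indices(d.shape)
P=np.stack([(u-K[0,2])/K[0,0]*d,(v-K[1,2])/K[1,1]*d,d],-1)
Q=((P@M[:3,:3].T+M[:3,3])@Rt.T+p-B)@RB
print("ball",Q[172:180,336:344].reshape(-1,3).mean(0).round(4))
f=P@M[:3,:3].T+M[:3,3]; s=(d>0)&(f[...,0]>-.03)&(f[...,0]<.01)&(abs(f[...,1])<.06)&(abs(f[...,2])<.03)
print("finger tip extents tool",f[s].min(0),f[s].max(0),o["opening"])
print(inbox(o)[0],shift(o,[-.01,-.055,.14]).round(3),shift(o,[-.01,-.055,.08]).round(3))
```

```text
[[-0.001 -0.309  0.951 -0.143]
 [ 1.     0.     0.001 -0.   ]
 [-0.     0.951  0.309 -0.078]
 [ 0.     0.     0.     1.   ]]
ball [-0.0096 -0.0176  0.1034]
finger tip extents tool [-0.02999645 -0.0137826  -0.01094778] [-0.00273049  0.01369776 -0.00484398] -0.00010375139552639505
[-0.04520362 -0.0007768   0.22766526] [ 0.088  0.054 -0.035] [ 0.148  0.054 -0.035]
```

apply_moves([
  [0, 0.05, -0.029, 0, -1],
  [0.04, 0.052, -0.029, 0, -1],
  [0.085, 0.052, -0.029, 0, -1],
  [0.12, 0.052, -0.029, 0, -1],
  [0.145, 0.052, -0.029, 0, -1],
  [0.145, 0.052, -0.029, 0, -1],
  [0.145, 0.046, -0.029, 0, -1],
  [0.145, 0.038, -0.029, 0, -1],
  [0.145, 0.03, -0.029, 0, -1],
  [0.145, 0.022, -0.029, 0, -1],
  [0.145, 0.018, -0.029, 0, -1],
])

```text
time: 7.05
ee_pos: [0.4954, -0.1554, 0.0837]
tcp_rot: [-176.7, 89.7, 5.8]
wrist_force: [-0.1, -1.3, 1.9]
opening: 0.0004
```

Run:
```python
from h import *
from workcell import bot
o=bot.get_obs();print(o["time"],o["wrist_force"],inbox(o)[0],inbox(o)[1].round(3))
```

```text
7.05 [-0.13733992 -1.28130894  1.92628979] [-0.01531235 -0.01780928  0.0836672 ] [[ 0.004  0.001 -1.   ]
 [ 0.    -1.    -0.001]
 [-1.    -0.    -0.004]]
```

Face at about −4 mm now. Push 11 mm more in small steps, then check the force before backing off.

apply_moves([
  [0, -0.003, 0, 0, -1],
  [0, -0.006, 0, 0, -1],
  [0, -0.009, 0, 0, -1],
  [0, -0.011, 0, 0, -1],
  [0, -0.011, 0, 0, -1],
  [0, -0.011, 0, 0, -1],
])

```text
time: 7.65
ee_pos: [0.4949, -0.1443, 0.0836]
tcp_rot: [-170.6, 89.8, 11.9]
wrist_force: [0.4, -0.7, 0.0]
opening: 0.0
```

apply_moves([
  [0, -0.001, 0, 0, -1],
  [0, -0.002, 0, 0, -1],
  [0, -0.003, 0, 0, -1],
  [0, -0.003, 0, 0, -1],
])

```text
time: 8.05
ee_pos: [0.4947, -0.1413, 0.0835]
tcp_rot: [-170.8, 89.8, 11.7]
wrist_force: [0.4, -0.7, -1.2]
opening: -0.0001
```

Run:
```python
from h import *
from workcell import bot
o=bot.get_obs();print(o["time"],o["wrist_force"],inbox(o)[0])
```

```text
8.05 [ 0.43873255 -0.69391187 -1.24535123] [-0.0154686  -0.00363866  0.08345234]
```

apply_moves([
  [0, 0.03, 0, 0, -1],
  [-0.05, 0.03, 0, 0, -1],
  [-0.1, 0.03, 0, 0, -1],
  [-0.145, 0.0, 0.03, 0, -1],
  [-0.145, 0.0, 0.03, 0, -1],
])

```text
time: 8.55
ee_pos: [0.4639, -0.1418, 0.2333]
tcp_rot: [176.9, 89.4, -0.6]
wrist_force: [0.6, -0.6, 1.3]
opening: 0.0001
```

Run:
```python
from h import *
from workcell import bot,cams
o=bot.get_obs();c=cams.camera("wrist")
print(o["time"],inbox(o)[0])
cv2.imwrite("pics/w3.png",c["frame"][:300])
p,Rt=pose(o);M=c["mount"];K=c["camera_matrix"];d=c["depth"];v,u=np.indices(d.shape)
P=np.stack([(u-K[0,2])/K[0,0]*d,(v-K[1,2])/K[1,1]*d,d],-1)
Q=((P@M[:3,:3].T+M[:3,3])@Rt.T+p-B)@RB
for x in cams.spot_in("toggle","wrist"): print(x)
s=(d>0)&(abs(Q[...,0]+.01)<.03)&(abs(Q[...,1])<.04)&(Q[...,2]>.08)&(Q[...,2]<.12)
print(s.sum(),Q[s].mean(0),Q[s].min(0),Q[s].max(0))
s=(d>0)&(Q[...,0]>.04)&(Q[...,0]<.25)&(abs(Q[...,1])<.06)&(Q[...,2]>.08)&(Q[...,2]<.22)
print("guard",s.sum(),Q[s].min(0),Q[s].max(0))
```

```text
8.55 [-0.04624108 -0.00287606  0.2332896 ]
{'rect': [271.7, 163.0, 315.1, 189.0], 'confidence': 0.86}
460 [-0.01021591  0.01468943  0.09808382] [-0.01829109  0.0038896   0.08026502] [-0.00367587  0.02365923  0.10501314]
guard 10121 [ 0.05972027 -0.05358291  0.08003526] [0.07885411 0.0521355  0.17834086]
```

View pics/w3.png

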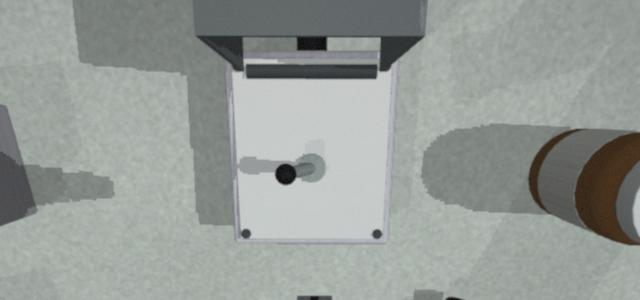

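The toggle ball has moved across to pixel (286,174), leaning left at about the full angle. Next I'll regrasp the handle.

apply_moves([
  [0, -0.002, -0.05, 0, 1],
  [0, -0.002, -0.1, 0, 1],
  [0, -0.002, -0.15, 0, 1],
  [0, -0.002, -0.2, 0, 1],
  [0, -0.002, -0.201, 0, 1],
  [0, -0.002, -0.201, 0, 1],
  [0, -0.002, -0.201, 0, 1],
])

```text
time: 9.35
ee_pos: [0.6644, -0.1315, 0.2308]
tcp_rot: [-178.6, 89.7, 3.9]
wrist_force: [-0.6, 0.2, 0.7]
opening: 0.0854
```

Run:
```python
from h import *
from workcell import bot,cams
o=bot.get_obs();print(o["opening"],o["wrist_force"],inbox(o)[0],inbox(o)[1].round(3),shift(o,[.1545,-.0007,.129]).round(4),roll(o))
c=cams.camera("top");Q=(cloud(c)-B)@RB
s=(c["depth"]>0)&(Q[...,0]>.11)&(Q[...,0]<.2)&(abs(Q[...,1])<.03)&(Q[...,2]>.1)&(Q[...,2]<.165)
print(s.sum(),Q[s].min(0) if s.any() else 0,Q[s].max(0) if s.any() else 0)
```

```text
0.08544019268811155 [-0.56025787  0.24745438  0.67487622] [ 0.15447738 -0.000997    0.23081335] [[ 0.006  0.002 -1.   ]
 [ 0.    -1.    -0.002]
 [-1.    -0.    -0.006]] [ 0.1018 -0.0003  0.0006] 0.002295089311842524
0 0 0
```

apply_moves([
  [0.04, 0, 0.0005, 0, 1],
  [0.08, 0, 0.0005, 0, 1],
  [0.102, 0, 0.0005, 0, 1],
  [0.102, 0, 0.0005, 0, 1],
  [0.102, 0, 0.0005, 0, -1],
  [0.102, 0, 0.0005, 0, -1],
  [0.102, 0, 0.0005, 0, -1],
  [0.102, 0, 0.0005, 0, -1],
  [0.102, 0, 0.0005, 0, -1],
  [0.102, 0, 0.0005, 0, -1],
], newtons=30)

```text
time: 10.4
ee_pos: [0.6653, -0.1313, 0.1312]
tcp_rot: [179.2, 89.4, 1.8]
wrist_force: [3.3, 3.0, 5.1]
opening: 0.0254
```

Run:
```python
from h import *
from workcell import bot
o=bot.get_obs();print(o["time"],o["opening"],o["wrist_force"],inbox(o)[0])
h0=inbox(o)[0]+[0,0,.0195]
for th in np.linspace(1.65,0,15)[1:]:
    d=handle(th)-h0;print(round(th,2),"tx",(-d[2]).round(3),"tz",(-d[0]).round(3))
```

```text
10.4 0.025428916077520514 [3.28939799 3.01296607 5.12984652] [ 0.15537279 -0.00080793  0.13118455]
1.53 tx -0.008 tz 0.013
1.41 tx -0.017 tz 0.025
1.3 tx -0.024 tz 0.038
1.18 tx -0.03 tz 0.052
1.06 tx -0.034 tz 0.067
0.94 tx -0.037 tz 0.082
0.82 tx -0.037 tz 0.097
0.71 tx -0.036 tz 0.112
0.59 tx -0.034 tz 0.127
0.47 tx -0.029 tz 0.141
0.35 tx -0.023 tz 0.155
0.24 tx -0.015 tz 0.168
0.12 tx -0.006 tz 0.18
0.0 tx 0.005 tz 0.19
```

The handle is gripped (25.4 mm opening). Reverse the arc.

apply_moves([
  [-0.008, 0, 0.013, 0, -1],
  [-0.017, 0, 0.025, 0, -1],
  [-0.024, 0, 0.038, 0, -1],
  [-0.03, 0, 0.052, 0, -1],
  [-0.034, 0, 0.067, 0, -1],
  [-0.037, 0, 0.082, 0, -1],
  [-0.037, 0, 0.097, 0, -1],
  [-0.036, 0, 0.112, 0, -1],
  [-0.034, 0, 0.127, 0, -1],
  [-0.029, 0, 0.141, 0, -1],
  [-0.029, 0, 0.141, 0, -1],
])

```text
time: 11.5
ee_pos: [0.5231, -0.1372, 0.159]
tcp_rot: [-177.2, 89.4, 5.3]
wrist_force: [-1.6, 5.2, 5.3]
opening: 0.025
```

Run:
```python
from h import *
from workcell import bot
o=bot.get_obs();print(o["time"],o["opening"],o["wrist_force"],inbox(o)[0],inbox(o)[1][:,0])
h0=inbox(o)[0]+[0,0,.0195]
for th in np.linspace(.47,-.03,7)[1:]:
    d=handle(th)-h0;print(round(th,2),"tx",(-d[2]).round(3),"tz",(-d[0]).round(3))
```

```text
11.5 0.025039310948209926 [-1.63276179  5.16183886  5.28410051] [ 0.01304297 -0.00077057  0.15904283] [ 1.01265537e-02  5.10094223e-04 -9.99948595e-01]
0.39 tx 0.003 tz 0.009
0.3 tx 0.008 tz 0.018
0.22 tx 0.014 tz 0.027
0.14 tx 0.02 tz 0.035
0.05 tx 0.028 tz 0.043
-0.03 tx 0.035 tz 0.051
```

apply_moves([
  [0.003, 0, 0.009, 0, -1],
  [0.008, 0, 0.018, 0, -1],
  [0.014, 0, 0.027, 0, -1],
  [0.02, 0, 0.035, 0, -1],
  [0.028, 0, 0.043, 0, -1],
  [0.033, 0, 0.049, 0, -1],
  [0.034, 0, 0.049, 0, -1],
  [0.034, 0, 0.049, 0, -1],
])

```text
time: 12.3
ee_pos: [0.474, -0.1392, 0.1247]
tcp_rot: [-174.5, 89.5, 8.0]
wrist_force: [-4.6, 4.0, 5.5]
opening: 0.0254
```

Run:
```python
from h import *
from workcell import bot
o=bot.get_obs();print(o["time"],o["opening"],o["wrist_force"],inbox(o)[0])
```

```text
12.3 0.02540837506491184 [-4.64371126  4.03705408  5.48641862] [-0.03603766 -0.00070553  0.12470827]
```

apply_moves([
  [0, 0, 0, 0, 1],
  [0, 0, 0, 0, 1],
  [0, 0, 0, 0, 1],
  [0, 0, 0, 0, 1],
  [0, 0, 0, 0, 1],
  [-0.04, 0, 0, 0, 1],
  [-0.09, 0, 0, 0, 1],
  [-0.12, 0, 0.05, 0, 1],
  [-0.12, 0, 0.1, 0, 1],
  [-0.12, 0, 0.15, 0, 1],
  [-0.12, 0, 0.15, 0, 1],
])

```text
time: 13.4
ee_pos: [0.3198, -0.1458, 0.2447]
tcp_rot: [176.8, 89.4, -0.8]
wrist_force: [0.9, -0.5, 0.1]
opening: 0.0853
```

Run:
```python
from h import *
from workcell import bot,cams
o=bot.get_obs();print(o["time"],o["wrist_force"],inbox(o)[0])
c=cams.camera("top");cv2.imwrite("pics/top4.png",c["frame"]);Q=(cloud(c)-B)@RB;d=c["depth"]
for q,n in((Q,"top"),):
    s=(d>0)&(abs(q[...,0])<.06)&(abs(q[...,1])<.045)&(q[...,2]>.1)&(q[...,2]<.135)
    A=np.c_[q[s][:,0],np.ones(s.sum())];print(n,"hood slope,z",np.linalg.lstsq(A,q[s][:,2],rcond=None)[0],s.sum())
    h=(d>0)&(abs(q[...,0]+.035)<.04)&(abs(q[...,1])<.03)&(q[...,2]>.145)&(q[...,2]<.165)
    print("handle",h.sum(),q[h].mean(0) if h.any() else 0)
c0=dict(np.load("top.npz"));print("small box depth change",np.nanmedian(abs(d-c0["depth"])[225:275,185:238]))
```

```text
13.4 [ 0.94439639 -0.46889892  0.11671069] [-0.19038291 -0.00085924  0.24470725]
top hood slope,z [-0.00309149  0.11423535] 3321
handle 171 [-0.03508526  0.0004334   0.15299194]
small box depth change 0.0017991066
```

View pics/top4.png

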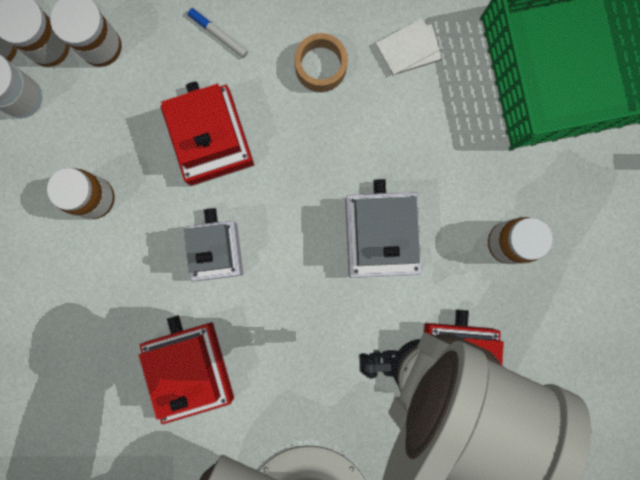

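The guard lies flat (slope about 0), the small box is unchanged, and the robot is clear of everything. Handing in.

```bash
python3 -c "
from workcell import bot
print(bot.get_obs()['wrist_force']);print(bot.job_done())"
```

```text
[ 1.47628704 -0.63220935  0.69377466]
the job is handed in; nothing more can be done
None
```

The jar sealer at the larger grey box is switched on and its guard is shut again. I handed the job in at about 13.4 s of robot time; the hand-in gives no verdict.

I pinched the handle and swung the guard to about 1.65 rad, well past the 1.0 needed. I then pushed the toggle from the box's right to its left with the closed fingers, gripped the handle again and swung the guard back down.

Last checks:
- **Guard:** the hood top is flat to within 0.003 rad at 114 mm high. The handle is back at box x = -35 mm, top at 153 mm, the same as at the start.
- **Toggle:** seen by the wrist camera before the guard was closed, the ball leaned left by about 0.43–0.46 rad, so about 0.93 of its 1.0 rad travel. It cannot be seen under the shut guard. I felt no clear force at its end stop.
- **Smaller box:** its guard looks shut, and its depth differs from the first picture by only 1.8 mm, which is within the noise.
- **Robot:** it stands clear of everything, with the gripper about 245 mm up and a wrist force of about 1 N. Wrist force was under 10 N at every check.

No check failed or disagreed.

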